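Lay the tilted wiring board flat on its ratchet stand

TASK

The white wiring board on the blue tilting stand is propped up by its ratchet. With the fingertips alone, press the red pedal until the pawl snaps clear of the teeth, then push the board down by the black bar on its high edge until it lies flat on the rubber stops, and finally press the green pedal until the pawl snaps back in. Do not force the stand, do not grip or lift anything, and leave the loose tools and parts round it where they are.

Things in the scene. Friction and masses are not known exactly. Their poses are not given: they have to be found in the camera images.
- stand: Blue steel tilting stand, fixed. Origin: middle of the 236 x 236 mm base plate, on the desk; x points from the hinge (near side) to the board's high edge, y left, z up. Hinge axis at x -100, z 75 mm. Pawl shaft along y at x -20, z 39 mm; rocker pedals on the right at y -168 mm, clear of the board (right edge y -102; toothed steel quadrant out to y -113).
- board (a joint): Tilt of the white board, rad: 0 = flat on the rubber stops, about 0.6 as found, grows upward. Its quadrant has four ratchet teeth, 0.2 rad apart: with the pawl in, it cannot go down. With the pawl out it stays where left (friction hinge) and takes 3 to 6 N at the bar. Parts on it: terminals 26 mm tall, 50 mm from the bar; contactor 78 mm tall, 110 mm from it.
- board_bar (a point): Middle of the axis of the black rubber push bar along the board's high edge: 16 mm in diameter, 150 mm long, parallel to the stand's y. It lies 207 mm from the hinge axis, moves on an arc about it, and is at about 85 mm height when the board is flat.
- board_hinge (a point): Middle of the hinge axis (on the stand); the axis runs along the stand's y.
- pawl (a joint): Angle of the pawl and its rocker pedal, rad: 0 = pawl in the teeth (red pad high, green pad low), 0.5 = pawl fully out (red pad low, green pad high). A spring plunger snaps it to either end and keeps it there; the middle (0.25) is the tipping point. It takes about 3 to 4 N on a pad.
- pedal_red (a point): Middle of the top face of the red pad (30 x 30 mm), at the far end of the rocker, 45 mm from the shaft. Pressed down about 22 mm from high to low it swings the pawl out of the teeth.
- pedal_green (a point): Middle of the top face of the green pad (30 x 30 mm), at the near end of the rocker, 45 mm from the shaft. When the pawl is out it stands high; pressed down about 22 mm it swings the pawl back in. The pawl goes in fully when the board is flat (between teeth; not on top of one).
- nut_driver_red: Loose nut driver with a dark handle, 157 mm long, lying left of the stand. Leave it. Origin: middle of its underside.
- tape_red: Loose roll of red tape, 53 mm wide, 18 mm high, behind the stand. Leave it. Origin: middle of its underside.
- fuse_a: Loose cartridge fuse, 10 x 38 mm, right of the stand beyond the pedals. Leave it. Origin: middle of its underside.
- fuse_b: Second such fuse beside it. Leave it.
- battery_1: Loose round battery standing on end, 15 mm wide, 50 mm high, about 70 mm to the right of the pedals. Leave it standing. Origin: middle of its underside, z up.
- terminal_strip: Loose cream terminal strip, 22 x 70 x 18 mm, left of the stand. Leave it. Origin: middle of its underside.

How it is judged:
By the outcome, as a careful person would: the job done as asked, in the order asked, and still so for the second after the job is handed in, with the robot touching nothing.
It also fails if it takes over 51 s, if anything falls off the work surface, if the arm or the gripper's body presses on something with over 40 N, if the wrist force passes 120 N, or if a joint passes its speed limit or range.

ROBOT

A 6-joint arm with a two-finger parallel gripper is mounted at the origin on a cart in front of the work surface, level with it; the furniture and walls round the work are solid. World frame = base frame: x ahead of the robot, y to its left, z up, the work surface at z = 0. Lengths are in m, angles in degrees, forces in N, time in s.
With the tool pointing down it reaches from about 0.4 to 0.825 m from the base axis. Payload 7 kg.
Tool frame: the origin (TCP) lies on the centre line of the jaws, within the pads' length; the fingertips stand r.tip_reach ahead of it and the grasp point (between the pads) is the TCP (r.tip_reach is the distance from the TCP to the fingertips, in m); z points along the fingers, y is the line along which they close (so a half turn about z gives the same grasp; the last joint's range is limited). The gripper opens to 88 mm and grips with 3 to 60 N. Pads are 19 mm wide; open, the fingers measure 130 mm over their backs; the gripper's body (78 mm by 193 mm) begins 47 mm behind the grasp point.
Start: joints at [89.043, 20.546, 0.682, 0, -70.136, -16.507], TCP at [0.203, 0.644, 0.246] pointing down, gripper open.
Joint ranges: [-176.03, 176.03], [-82.01, 121.73], [-58.28, 71.71], [-173.87, 95.51], [-174.79, -0.11], [-173.66, 173.66]. Speed limits (degrees/s): [136.94, 136.94, 172.46, 180, 180, 180].

INTERFACE

Orientations are given as [roll, pitch, yaw] about the fixed x, y, z axes, in that order (R = Rz(yaw) Ry(pitch) Rx(roll)).
In Python, from plant import sensors, cams, r gives the robot as it stands.
- The arm moves only by the tool drive_tool, never from a script. Its argument "rows" is a list of rows, each an object of numbers: "fingers": the gripper's target within -1 to 1 (fully open at 1, half-way at 0, shut at -1); "x", "y", "z": the shift along the tool's x, y, z in m; "spin": the turn about the tool's z in rad. A call has 1 to 10 rows; each row is the pose to reach, as a shift and turn from the pose commanded when the call began, along the tool's axes at that moment; what a row does not reach only later rows make up. A row lasts 1/8 s, in which the tool goes at most 62.5 mm and 10.7 degrees, less where a joint would pass 70% of its speed; a pose out of reach is approached as far as the arm can. A call with a gripper value outside its range is refused whole. The fingers move at their own pace and stop on an object; "newtons" is the grip in N (left out, the last holds). Time passes only in rows, so rows that repeat a pose let the fingers close. It gives the time, the measured TCP pose, the force, the opening and the grip force at its end, in the units of the state.
- sensors.get_state(): the state, without advancing time (a new reading comes with each control period).
- cams.capture(name): name is "side" or "top"; returns a dict with "pixels" (384x512x3 uint8, red, green, blue), "intrinsics" (3x3 intrinsics, pixels), "eye" and "orientation" of the camera in the world. Camera axes: x right, y up, looking along -z (the intrinsics and any distortion apply to the point x, -y, -z); pixel columns grow to the right and rows downward; lengths in m; the calibration is good to about 2 mm. A picture is of the moment at which its call begins. There is no depth.
- r.close_job(): hands the job in; it is judged then, once.
The state is a dict: "time_s": time; "joints": joint angles; "qd": joint speeds; "joint_torque": joint torques, N m; "tcp_pos": TCP position; "eef_rot": TCP orientation; "contact_force": force on the tool from outside, world axes, zero at the start; "moment": the same for the moment, N m; "gripper_width": finger opening in m; "gripper_force": force on a finger pad.
Only numpy, scipy, OpenCV 4.12 (cv2) and the standard library are available. Lean on these libraries where they do the work, as an engineer would, in place of code of your own. Each camera call takes 0.05 s, during which the arm holds its last target. There are 200 camera calls.

## Working session

There is one attempt and no reset: what is moved stays moved. The work goes in short steps, Python scripts to look and compute and a tool call to move; the robot and the scene stay as the last step left them, time stands still between calls to the robot, and variables do not carry over. Pictures are saved under pics/ and viewed, at most 10 in all, crops included, and the job is handed in when it is done.

Besides the shell and the picture viewer there is one more tool, called after ">>>" as a command line: name --argument value ..., lists and objects as JSON in quotes. drive_tool: Moves the arm, as the interface text tells. Its arguments: {"type":"object","properties":{"rows":{"type":"array"},"newtons":{"type":"number"}},"required":["rows"]}

```bash
mkdir -p pics; ls; cat > h.py <<'E'
import numpy as np, cv2
from plant import sensors, cams, r
def cap(n,f):
    c=cams.capture(n); cv2.imwrite(f,cv2.cvtColor(np.array(c["pixels"]),cv2.COLOR_RGB2BGR)); return c
E
python3 - <<'E'
from h import *
for n in("side","top"):
    c=cap(n,f"pics/{n}0.png"); np.savez(f"{n}0.npz",**{k:np.array(v) for k,v in c.items()})
    print({k:(np.array(v).round(4).tolist()) for k,v in c.items() if k!="pixels"})
print(sensors.get_state(), r.tip_reach)
E
```

```text
pics
{'intrinsics': [[366.8418, 0.0, 256.7062], [0.0, 366.8418, 195.2021], [0.0, 0.0, 1.0]], 'eye': [0.5142, 0.6205, 0.7012], 'orientation': [41.5373, 0.0988, -173.5835]}
{'intrinsics': [[480.9946, 0.0, 256.2424], [0.0, 480.9946, 196.9568], [0.0, 0.0, 1.0]], 'eye': [0.3819, 0.0778, 1.0115], 'orientation': [11.5449, 0.3239, -100.0615]}
{'time_s': 0.1, 'joints': array([ 8.90418284e+01,  2.05898775e+01,  6.39100658e-01, -1.70270883e-02,
       -7.01351969e+01, -1.65068989e+01]), 'qd': array([-0.0771873 , -0.0002712 ,  0.16525191,  0.03298538,  0.0578024 ,
       -0.00031108]), 'joint_torque': array([-2.24370386e-03, -5.84160841e+01,  2.93751973e+01,  7.01564893e+00,
        1.01715521e-02, -4.85224814e-05]), 'tcp_pos': array([0.20248872, 0.64349168, 0.24469043]), 'eef_rot': array([ 1.79913021e+02, -9.08243744e-03, -1.74708614e+01]), 'contact_force': array([0.34777011, 0.32157777, 0.03608637]), 'moment': array([-0.02147201, -0.00912552,  0.00912374]), 'gripper_force': 0.0, 'gripper_width': 0.08768476926348805} 0.019
```

View pics/side0.png

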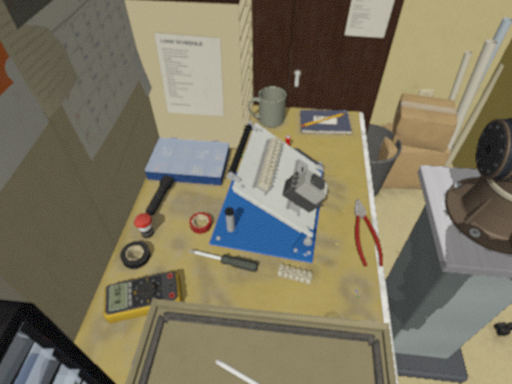

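View pics/top0.png

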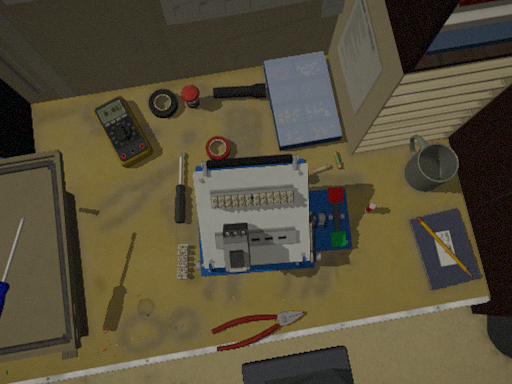

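Top view: bar from about (207,166) to (292,158), red pad (335,195), green pad (339,240), battery (371,208), fuses (320,170) and (338,160). In the side view the bar runs from about (250,127) to (233,173), and the pedals are hidden behind the board except perhaps a red spot at (289,140).

```bash
cat >> h.py <<'E'
from scipy.spatial.transform import Rotation as Ro
def ray(c,u,v):
    K=np.array(c["intrinsics"]); d=np.array([(u-K[0,2])/K[0,0],-(v-K[1,2])/K[1,1],-1])
    return np.array(c["eye"]),Ro.from_euler('xyz',c["orientation"],degrees=True).apply(d)
def onz(c,u,v,z):
    e,d=ray(c,u,v); return e+d*(z-e[2])/d[2]
def tri(c1,p1,c2,p2):
    e1,d1=ray(c1,*p1); e2,d2=ray(c2,*p2)
    s=np.linalg.lstsq(np.c_[d1,-d2],e2-e1,rcond=None)[0]
    a,b=e1+s[0]*d1,e2+s[1]*d2; return (a+b)/2,np.linalg.norm(a-b)
def proj(c,p):
    K=np.array(c["intrinsics"]); q=Ro.from_euler('xyz',c["orientation"],degrees=True).inv().apply(np.array(p)-np.array(c["eye"]))
    return np.array([K[0,2]+K[0,0]*q[0]/-q[2],K[1,2]-K[1,1]*q[1]/-q[2]])
def blobs(c,lo,hi,box,amin=8):
    h=cv2.cvtColor(np.array(c["pixels"]),cv2.COLOR_RGB2HSV); m=cv2.inRange(h,lo,hi)
    k=np.zeros_like(m); x0,y0,x1,y1=box; k[y0:y1,x0:x1]=m[y0:y1,x0:x1]
    n,l,s,ce=cv2.connectedComponentsWithStats(k)
    return [(s[i,4],ce[i].round(1),s[i,:4],cv2.minAreaRect(np.argwhere(l==i)[:,::-1].astype(np.float32))) for i in range(1,n) if s[i,4]>=amin]
E
python3 - <<'E'
from h import *
T,S=[dict(np.load(f"{n}0.npz")) for n in("top","side")]
def show(t,b):
    print(t); [print("  ",x[0],x[1],x[2],np.round(x[3][0],1),np.round(x[3][1],1),round(x[3][2],1)) for x in b]
show("red top",blobs(T,(0,150,70),(8,255,255),(310,150,390,225)))
show("green top",blobs(T,(50,120,50),(75,255,255),(310,150,370,260)))
show("bar top",blobs(T,(0,0,0),(179,255,45),(195,145,305,180)))
show("bar side",blobs(S,(0,0,0),(179,255,50),(222,115,262,185)))
show("red side",blobs(S,(0,130,70),(8,255,255),(270,120,340,215),2))
show("green side",blobs(S,(50,120,50),(75,255,255),(270,120,350,260),2))
for n,I,b in(("a",T,(180,130,400,290)),("b",S,(200,100,350,270))):
    im=cv2.cvtColor(I["pixels"],cv2.COLOR_RGB2BGR)[b[1]:b[3],b[0]:b[2]]; im=cv2.resize(im,None,fx=3.5 if n=="a" else 3.4,fy=3.5 if n=="a" else 3.4,interpolation=cv2.INTER_CUBIC)
    cv2.imwrite(f"pics/crop_{n}.png",im)
E
```

```text
red top
   168 [334.9 194.2] [328 187  15  16] [335.  194.6] [14.6 13.6] 83.7
   18 [367.8 208.1] [366 205   6   6] [367.7 208.4] [5.  4.6] 53.1
green top
   196 [338.3 238.6] [331 232  15  14] [338.  238.5] [13. 14.] 90.0
bar top
   78 [290.5 146.7] [280 145  25   6] [291.8 146.4] [ 3.6 24.5] 80.5
   707 [248.2 160.9] [206 155  87  14] [248.9 160.7] [ 9.  86.1] 85.9
bar side
   218 [240.3 148.6] [231 126  20  46] [240.5 148.1] [ 5.1 48.1] 19.7
red side
   20 [287.6 141. ] [286 139   4   6] [287.5 141.5] [5. 3.] 90.0
green side
```

View pics/crop_a.png

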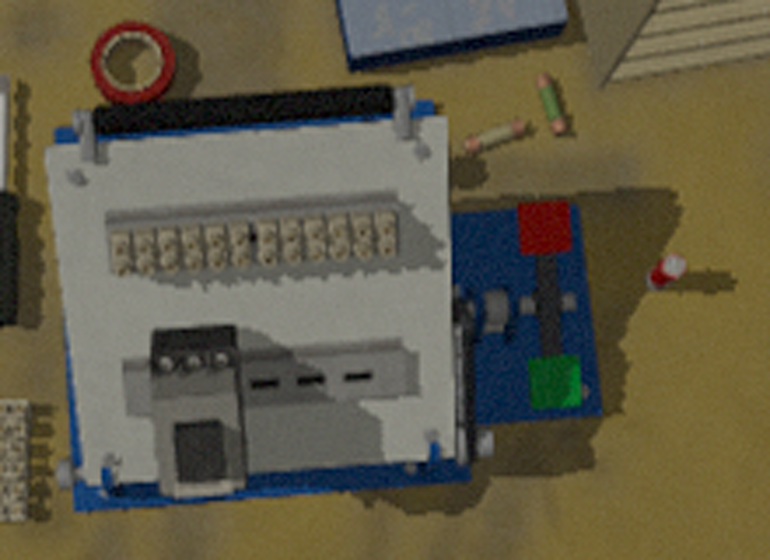

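View pics/crop_b.png

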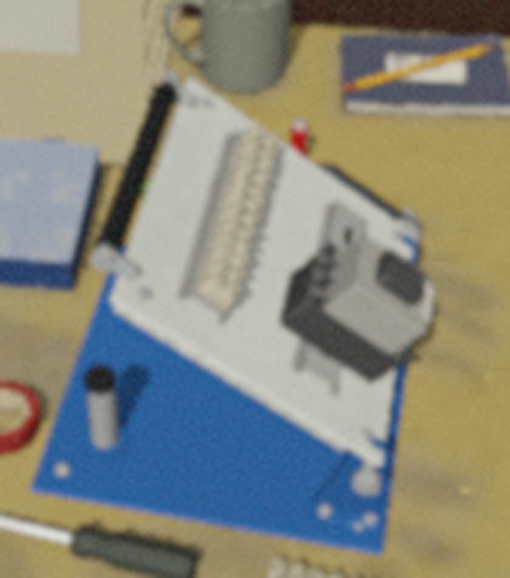

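The crops show the bar, terminals, contactor, right-side rocker (red pad far, green pad near) and battery clearly; the pads are only visible from the top, so I'll fix the stand frame with the bar triangulated.

```bash
python3 - <<'E'
from h import *
T,S=[dict(np.load(f"{n}0.npz")) for n in("top","side")]
def ends(b):
    p=cv2.boxPoints(b[3]); e=[np.linalg.norm(p[i]-p[(i+1)%4]) for i in range(4)]
    i=int(np.argmin(e[:2])); return (p[i]+p[(i+1)%4])/2,(p[i+2]+p[(i+3)%4])/2
bt=max(blobs(T,(0,0,0),(179,255,45),(195,145,305,180)),key=lambda b:b[0])
bs=max(blobs(S,(0,0,0),(179,255,50),(222,115,262,185)),key=lambda b:b[0])
L,R=sorted(ends(bt),key=lambda p:p[0]); Rs,Ls=sorted(ends(bs),key=lambda p:p[1])
print(L,R,Ls,Rs)
PL,a=tri(T,L,S,Ls); PR,b=tri(T,R,S,Rs); print("bar",PL,a,PR,b,np.linalg.norm(PL-PR))
for z in(.04,.05,.06,.07): print(z,onz(T,335.2,194.6,z).round(4),onz(T,338.3,238.8,z).round(4))
# hinge/stand from bar
d=(PL-PR)[:2]; yaw=np.arctan2(-d[0],d[1]); m=(PL+PR)/2
th=np.arcsin((m[2]-.085)/.207*1)+0; th=np.arcsin((m[2]-.075)/.207)
ex=np.array([np.cos(yaw),np.sin(yaw)]); ey=np.array([-ex[1],ex[0]])
o=m[:2]-ex*(-.1+.207*np.cos(th)); print("yaw",np.degrees(yaw),"th",th,"origin",o)
for n,x in(("red",-.02+.045*np.cos(.25)),("green",-.02-.045*np.cos(.25))): print(n,o+ex*x-ey*.168)
for z in(.045,.05): print("battery",onz(T,374,206,z))
print("fuses",onz(T,320,170,.01),onz(T,338,160,.01))
E
```

```text
[205.98221 163.75127] [291.82996 157.61928] [232.3665  170.77376] [248.54298 125.47963]
bar [0.61731462 0.12897907 0.20745152] 0.00042210213908618765 [ 0.60450995 -0.02021664  0.20108707] 0.0011799721688090857 0.1498793696858203
0.04 [ 0.5546 -0.1126  0.04  ] [ 0.464  -0.0999  0.04  ]
0.05 [ 0.5528 -0.1107  0.05  ] [ 0.4632 -0.098   0.05  ]
0.06 [ 0.551  -0.1087  0.06  ] [ 0.4623 -0.0962  0.06  ]
0.07 [ 0.5492 -0.1067  0.07  ] [ 0.4615 -0.0944  0.07  ]
yaw -4.905367731041649 th 0.674477537705389 origin [0.54946428 0.05965497]
red [ 0.55861317 -0.10974783]
green [ 0.47173045 -0.10229116]
battery [ 0.51649498 -0.18456265  0.045     ]
battery [ 0.51579886 -0.18320554  0.05      ]
fuses [ 0.61846427 -0.0975536   0.01      ] [ 0.63345237 -0.14021263  0.01      ]
```

>>> drive_tool --rows '[{"x": 0, "y": 0, "z": -0.06, "spin": 0, "fingers": -1}, {"x": 0, "y": 0, "z": -0.1, "spin": 0.15, "fingers": -1}, {"x": 0.04, "y": 0.044, "z": -0.1, "spin": 0.3, "fingers": -1}, {"x": 0.08, "y": 0.087, "z": -0.1, "spin": 0.45, "fingers": -1}, {"x": 0.12, "y": 0.13, "z": -0.1, "spin": 0.6, "fingers": -1}, {"x": 0.16, "y": 0.174, "z": -0.1, "spin": 0.75, "fingers": -1}, {"x": 0.2, "y": 0.217, "z": -0.1, "spin": 0.9, "fingers": -1}, {"x": 0.24, "y": 0.261, "z": -0.1, "spin": 1.05, "fingers": -1}, {"x": 0.28, "y": 0.304, "z": -0.1, "spin": 1.2, "fingers": -1}, {"x": 0.32, "y": 0.348, "z": -0.1, "spin": 1.358, "fingers": -1}]' --newtons 5

```text
time_s: 1.35
tcp_pos: [0.4036, 0.214, 0.3456]
eef_rot: [-180.0, 0.0, -95.5]
contact_force: [1.6, 0.8, -0.6]
gripper_width: 0.0004
gripper_force: 0.0
```

>>> drive_tool --rows '[{"x": 0.052, "y": -0.03, "z": 0}, {"x": 0.103, "y": -0.061, "z": 0}, {"x": 0.155, "y": -0.091, "z": 0}, {"x": 0.206, "y": -0.122, "z": 0}, {"x": 0.258, "y": -0.152, "z": 0}, {"x": 0.309, "y": -0.182, "z": 0}, {"x": 0.309, "y": -0.182, "z": 0.06}, {"x": 0.309, "y": -0.182, "z": 0.12}, {"x": 0.309, "y": -0.182, "z": 0.18}, {"x": 0.309, "y": -0.182, "z": 0.23}]'

```text
invalid input
```

>>> drive_tool --rows '[{"x": 0, "y": 0, "z": 0.007}, {"x": 0, "y": 0, "z": 0.007}]'

```text
invalid input
```

```bash
python3 - <<'E'
from h import *
c=cap("top","pics/top1.png"); im=cv2.imread("pics/top1.png")[130:290,250:410]; cv2.imwrite("pics/top1c.png",cv2.resize(im,None,fx=3.5,fy=3.5))
s=sensors.get_state(); p=s["tcp_pos"]; print(p,s["contact_force"],proj(c,p-[0,0,.019]))
E
```

```text
[0.40484733 0.20914522 0.34578804] [-0.13809548 -3.15888009 -0.63742806] [163.4850565 295.4987449]
```

View pics/top1c.png

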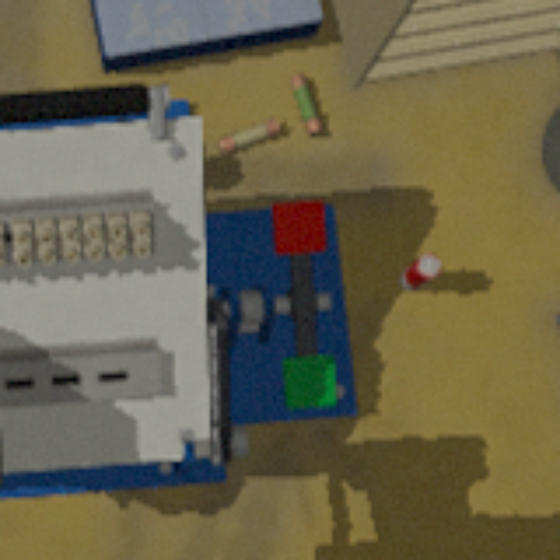

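The crop shows the red pad at (335,195) and green at (338,239) in full-image pixels, untouched. The moves were refused because rows need every key, so I'm resending them.

>>> drive_tool --rows '[{"x": 0.052, "y": -0.03, "z": 0, "spin": 0, "fingers": -1}, {"x": 0.103, "y": -0.061, "z": 0, "spin": 0, "fingers": -1}, {"x": 0.155, "y": -0.091, "z": 0, "spin": 0, "fingers": -1}, {"x": 0.206, "y": -0.122, "z": 0, "spin": 0, "fingers": -1}, {"x": 0.258, "y": -0.152, "z": 0, "spin": 0, "fingers": -1}, {"x": 0.309, "y": -0.182, "z": 0, "spin": 0, "fingers": -1}, {"x": 0.309, "y": -0.182, "z": 0.06, "spin": 0, "fingers": -1}, {"x": 0.309, "y": -0.182, "z": 0.12, "spin": 0, "fingers": -1}, {"x": 0.309, "y": -0.182, "z": 0.18, "spin": 0, "fingers": -1}, {"x": 0.309, "y": -0.182, "z": 0.23, "spin": 0, "fingers": -1}]' --newtons 5

```text
time_s: 2.65
tcp_pos: [0.5552, -0.1087, 0.1131]
eef_rot: [179.9, -0.0, -95.3]
contact_force: [1.0, -0.2, 0.8]
gripper_width: 0.0005
gripper_force: 0.0
```

>>> drive_tool --rows '[{"x": 0, "y": 0, "z": 0.015, "spin": 0, "fingers": -1}, {"x": 0, "y": 0, "z": 0.025, "spin": 0, "fingers": -1}, {"x": 0, "y": 0, "z": 0.028, "spin": 0, "fingers": -1}, {"x": 0, "y": 0, "z": 0.031, "spin": 0, "fingers": -1}, {"x": 0, "y": 0, "z": 0.034, "spin": 0, "fingers": -1}, {"x": 0, "y": 0, "z": 0.037, "spin": 0, "fingers": -1}, {"x": 0, "y": 0, "z": 0.037, "spin": 0, "fingers": -1}]' --newtons 5

```text
time_s: 3.52
tcp_pos: [0.5571, -0.1085, 0.0793]
eef_rot: [-179.9, 0.0, -95.3]
contact_force: [1.7, -1.0, 2.6]
gripper_width: 0.0003
gripper_force: 1.1
```

>>> drive_tool --rows '[{"x": 0, "y": 0, "z": 0.003, "spin": 0, "fingers": -1}, {"x": 0, "y": 0, "z": 0.006, "spin": 0, "fingers": -1}, {"x": 0, "y": 0, "z": 0.009, "spin": 0, "fingers": -1}, {"x": 0, "y": 0, "z": 0.009, "spin": 0, "fingers": -1}]' --newtons 5

```text
time_s: 4.03
tcp_pos: [0.5552, -0.1086, 0.0687]
eef_rot: [179.9, -0.0, -95.3]
contact_force: [0.3, -0.1, 0.4]
gripper_width: 0.0006
gripper_force: 0.0
```

>>> drive_tool --rows '[{"x": 0, "y": 0, "z": 0.003, "spin": 0, "fingers": -1}, {"x": 0, "y": 0, "z": 0.005, "spin": 0, "fingers": -1}, {"x": 0, "y": 0, "z": 0.005, "spin": 0, "fingers": -1}]' --newtons 5

```text
time_s: 4.4
tcp_pos: [0.5559, -0.1086, 0.0642]
eef_rot: [180.0, -0.0, -95.3]
contact_force: [-0.3, 0.4, 0.9]
gripper_width: 0.0006
gripper_force: 0.0
```

>>> drive_tool --rows '[{"x": 0, "y": 0, "z": 0.003, "spin": 0, "fingers": -1}, {"x": 0, "y": 0, "z": 0.006, "spin": 0, "fingers": -1}, {"x": 0, "y": 0, "z": 0.006, "spin": 0, "fingers": -1}]' --newtons 5

```text
time_s: 4.78
tcp_pos: [0.5566, -0.1086, 0.0608]
eef_rot: [-179.9, -0.0, -95.2]
contact_force: [-8.2, 2.6, 22.9]
gripper_width: 0.0004
gripper_force: 10.1
```

>>> drive_tool --rows '[{"x": 0, "y": 0, "z": -0.03, "spin": 0, "fingers": -1}, {"x": 0, "y": 0, "z": -0.09, "spin": 0, "fingers": -1}, {"x": 0, "y": 0, "z": -0.15, "spin": -0.0, "fingers": -1}, {"x": 0, "y": 0, "z": -0.21, "spin": -0.18, "fingers": -1}, {"x": 0, "y": 0, "z": -0.26, "spin": -0.36, "fingers": -1}, {"x": -0.05, "y": -0.012, "z": -0.26, "spin": -0.54, "fingers": -1}, {"x": -0.1, "y": -0.024, "z": -0.26, "spin": -0.72, "fingers": -1}, {"x": -0.14, "y": -0.034, "z": -0.26, "spin": -0.9, "fingers": -1}, {"x": -0.167, "y": -0.04, "z": -0.26, "spin": -1.08, "fingers": -1}, {"x": -0.167, "y": -0.04, "z": -0.26, "spin": -1.26, "fingers": -1}]' --newtons 5

```text
time_s: 6.02
tcp_pos: [0.6117, 0.0561, 0.3177]
eef_rot: [180.0, 0.1, -22.6]
contact_force: [-0.4, -0.3, -1.1]
gripper_width: 0.0003
gripper_force: 0.0
```

>>> drive_tool --rows '[{"x": 0, "y": 0, "z": 0, "spin": -0.16, "fingers": -1}, {"x": 0, "y": 0, "z": 0, "spin": -0.311, "fingers": -1}, {"x": 0, "y": 0, "z": 0, "spin": -0.311, "fingers": -1}]' --newtons 5

```text
time_s: 6.4
tcp_pos: [0.6113, 0.0541, 0.3183]
eef_rot: [180.0, 0.0, -5.3]
contact_force: [0.2, 0.1, -0.1]
gripper_width: 0.0003
gripper_force: 0.0
```

```bash
python3 - <<'E'
from h import *
c=cap("top","pics/top2.png"); S=cap("side","pics/side2.png")
for b in blobs(c,(0,150,60),(8,255,255),(310,150,390,225))+blobs(c,(50,120,40),(75,255,255),(310,150,370,260)): print(b[0],b[1],b[2])
bs=blobs(S,(0,0,0),(179,255,50),(222,115,262,185)); print([(b[0],b[1],b[2]) for b in bs])
s=sensors.get_state(); print(s["tcp_pos"],s["eef_rot"],s["contact_force"])
a=cv2.imread("pics/top2.png")[120:300,180:420]; b=cv2.imread("pics/side2.png")[90:270,180:420]
cv2.imwrite("pics/m2.png",cv2.resize(np.vstack([a,b]),None,fx=1.65,fy=1.65))
E
```

```text
157 [333.1 194.2] [326 188  15  13]
17 [368.1 208.4] [366 205   6   7]
201 [339.8 234.7] [332 228  16  15]
[(np.int32(219), array([240.4, 148.5]), array([231, 125,  20,  47], dtype=int32))]
[0.61135601 0.05405574 0.31841142] [ 1.79998347e+02  1.15019170e-02 -5.46149125e+00] [-0.61181303  0.36084847  0.01065923]
```

View pics/m2.png

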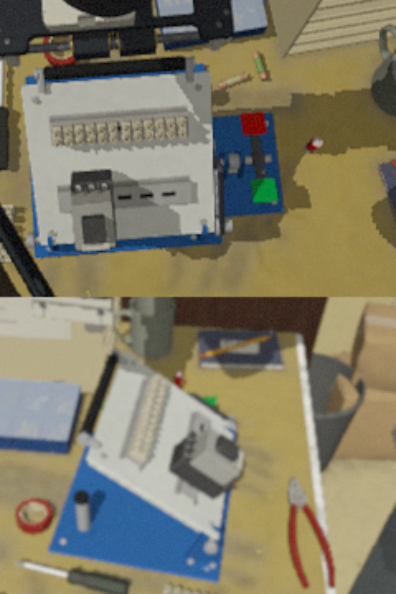

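Pedal flipped: the red pad dropped, and green rose and now shows in the side view at about (390,157). The bar is unmoved and the fingers are above it. Pushing along the arc next.

>>> drive_tool --rows '[{"x": 0, "y": 0, "z": 0.05, "spin": 0, "fingers": -1}, {"x": 0, "y": 0, "z": 0.075, "spin": 0, "fingers": -1}, {"x": 0, "y": 0, "z": 0.085, "spin": 0, "fingers": -1}, {"x": 0.003, "y": 0, "z": 0.091, "spin": 0, "fingers": -1}, {"x": 0.008, "y": 0, "z": 0.097, "spin": 0, "fingers": -1}, {"x": 0.012, "y": 0, "z": 0.103, "spin": 0, "fingers": -1}, {"x": 0.015, "y": 0, "z": 0.109, "spin": 0, "fingers": -1}, {"x": 0.015, "y": 0, "z": 0.109, "spin": 0, "fingers": -1}]' --newtons 5

```text
time_s: 7.5
tcp_pos: [0.6278, 0.0527, 0.2101]
eef_rot: [-180.0, -0.1, -5.3]
contact_force: [2.0, -0.3, 2.1]
gripper_width: 0.0007
gripper_force: 1.0
```

>>> drive_tool --rows '[{"x": 0.004, "y": 0, "z": 0.008, "spin": 0, "fingers": -1}, {"x": 0.008, "y": 0, "z": 0.016, "spin": 0, "fingers": -1}, {"x": 0.012, "y": 0, "z": 0.024, "spin": 0, "fingers": -1}, {"x": 0.015, "y": 0, "z": 0.032, "spin": 0, "fingers": -1}, {"x": 0.018, "y": 0, "z": 0.04, "spin": 0, "fingers": -1}, {"x": 0.021, "y": 0, "z": 0.048, "spin": 0, "fingers": -1}, {"x": 0.024, "y": 0, "z": 0.056, "spin": 0, "fingers": -1}]' --newtons 5

```text
time_s: 8.38
tcp_pos: [0.653, 0.0503, 0.1555]
eef_rot: [-180.0, -0.3, -5.2]
contact_force: [3.4, -3.5, 6.5]
gripper_width: 0.0005
gripper_force: 3.1
```

```bash
python3 - <<'E'
from h import *
S=cap("side","pics/side3.png"); s=sensors.get_state(); print(s["tcp_pos"],s["contact_force"])
cv2.imwrite("pics/s3c.png",cv2.resize(cv2.imread("pics/side3.png")[90:270,180:380],None,fx=2.5,fy=2.5))
E
```

```text
[0.65213286 0.0503905  0.15370235] [ 1.09986418 -0.7099044   1.81700116]
```

View pics/s3c.png

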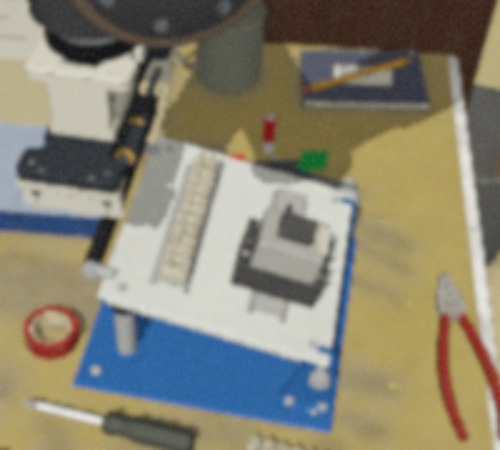

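The board is going down with the fingertips on the bar at about (130,150) in the crop; roughly 40 mm remains.

>>> drive_tool --rows '[{"x": 0.002, "y": 0, "z": 0.007, "spin": 0, "fingers": -1}, {"x": 0.004, "y": 0, "z": 0.014, "spin": 0, "fingers": -1}, {"x": 0.005, "y": 0, "z": 0.021, "spin": 0, "fingers": -1}, {"x": 0.006, "y": 0, "z": 0.027, "spin": 0, "fingers": -1}, {"x": 0.007, "y": 0, "z": 0.032, "spin": 0, "fingers": -1}, {"x": 0.007, "y": 0, "z": 0.032, "spin": 0, "fingers": -1}]' --newtons 5

```text
time_s: 9.18
tcp_pos: [0.6566, 0.05, 0.1207]
eef_rot: [180.0, 0.1, -5.3]
contact_force: [1.1, 0.1, 2.2]
gripper_width: 0.0003
gripper_force: 0.6
```

>>> drive_tool --rows '[{"x": 0.001, "y": 0, "z": 0.003, "spin": 0, "fingers": -1}, {"x": 0.001, "y": 0, "z": 0.006, "spin": 0, "fingers": -1}, {"x": 0.001, "y": 0, "z": 0.006, "spin": 0, "fingers": -1}]' --newtons 5

```text
time_s: 9.55
tcp_pos: [0.6575, 0.0497, 0.1148]
eef_rot: [180.0, 0.1, -5.3]
contact_force: [-0.3, -0.5, 0.3]
gripper_width: 0.0003
gripper_force: 0.0
```

>>> drive_tool --rows '[{"x": 0, "y": 0, "z": 0.002, "spin": 0, "fingers": -1}, {"x": 0, "y": 0, "z": 0.004, "spin": 0, "fingers": -1}]' --newtons 5

```text
time_s: 9.8
tcp_pos: [0.6581, 0.0496, 0.1119]
eef_rot: [180.0, 0.0, -5.3]
contact_force: [-5.4, 2.0, 13.8]
gripper_width: 0.0001
gripper_force: 7.9
```

>>> drive_tool --rows '[{"x": 0, "y": 0, "z": 0.001, "spin": 0, "fingers": -1}, {"x": 0, "y": 0, "z": 0.001, "spin": 0, "fingers": -1}, {"x": 0, "y": 0, "z": 0.001, "spin": 0, "fingers": -1}]' --newtons 5

```text
time_s: 10.18
tcp_pos: [0.6581, 0.0496, 0.1119]
eef_rot: [180.0, -0.0, -5.2]
contact_force: [-4.9, 0.6, 11.5]
gripper_width: 0.0003
gripper_force: 6.0
```

>>> drive_tool --rows '[{"x": 0, "y": 0, "z": -0.03, "spin": 0, "fingers": -1}, {"x": 0, "y": 0, "z": -0.09, "spin": 0, "fingers": -1}, {"x": 0, "y": 0, "z": -0.15, "spin": 0.18, "fingers": -1}, {"x": 0, "y": 0, "z": -0.2, "spin": 0.36, "fingers": -1}, {"x": -0.035, "y": 0.033, "z": -0.2, "spin": 0.54, "fingers": -1}, {"x": -0.07, "y": 0.067, "z": -0.2, "spin": 0.72, "fingers": -1}, {"x": -0.105, "y": 0.1, "z": -0.2, "spin": 0.9, "fingers": -1}, {"x": -0.14, "y": 0.134, "z": -0.2, "spin": 1.08, "fingers": -1}, {"x": -0.175, "y": 0.167, "z": -0.2, "spin": 1.26, "fingers": -1}, {"x": -0.175, "y": 0.167, "z": -0.2, "spin": 1.44, "fingers": -1}]' --newtons 5

```text
time_s: 11.42
tcp_pos: [0.4664, -0.102, 0.3112]
eef_rot: [-179.9, 0.0, -88.2]
contact_force: [1.4, 0.2, -0.1]
gripper_width: 0.0006
gripper_force: 0.0
```

>>> drive_tool --rows '[{"x": 0, "y": 0, "z": 0, "spin": 0.131, "fingers": -1}, {"x": 0, "y": 0, "z": 0, "spin": 0.131, "fingers": -1}]' --newtons 5

```text
time_s: 11.68
tcp_pos: [0.4685, -0.1006, 0.3105]
eef_rot: [-180.0, 0.0, -95.2]
contact_force: [-0.0, -0.5, 0.2]
gripper_width: -0.0
gripper_force: 0.0
```

```bash
python3 - <<'E'
from h import *
S=cap("side","pics/side4.png"); c=cap("top","pics/top4.png"); s=sensors.get_state(); print(s["tcp_pos"],s["eef_rot"],s["contact_force"])
print([(b[0],b[1],b[2]) for b in blobs(S,(0,0,0),(179,255,50),(200,115,262,230))])
g=blobs(S,(50,120,40),(75,255,255),(270,120,350,260)); print([(b[0],b[1],b[2]) for b in g])
T=dict(c); T2=(339.8,234.7)
for b in g:
    if b[0]>20: print("green",tri(c,T2,S,b[1]))
print([onz(c,*T2,z).round(4) for z in(.05,.06)])
a=cv2.imread("pics/top4.png")[120:300,180:420]; b=cv2.imread("pics/side4.png")[90:270,180:420]
cv2.imwrite("pics/m4.png",cv2.resize(np.vstack([a,b]),None,fx=1.65,fy=1.65))
E
```

```text
[ 0.46864729 -0.10048167  0.31038298] [ 1.79991906e+02  1.27475612e-03 -9.51006684e+01] [ 0.25851972 -0.37242136 -0.0585426 ]
[(np.int32(217), array([224. , 183.4]), array([214, 162,  20,  45], dtype=int32))]
[(np.int32(85), array([304.7, 154.5]), array([299, 151,  12,   8], dtype=int32))]
green (array([ 0.47042946, -0.10160258,  0.05621983]), np.float64(0.0006061407617578611))
[array([ 0.4707, -0.1027,  0.05  ]), array([ 0.4698, -0.1008,  0.06  ])]
```

View pics/m4.png

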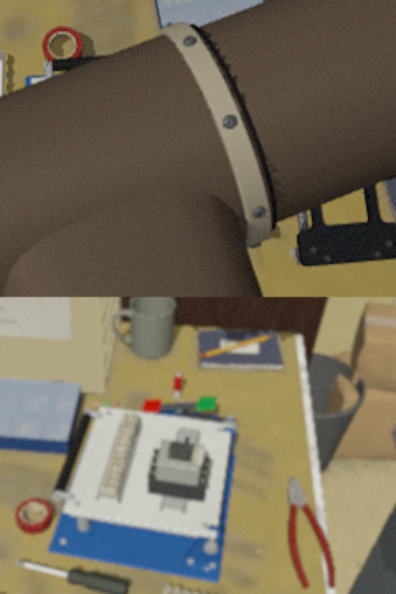

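The side view shows the board flat and both pads clear, red at about (272,151) and green at (305,154). Triangulation puts green at (0.470, -0.102, 0.056), directly under the fingers.

>>> drive_tool --rows '[{"x": 0, "y": 0, "z": 0.06, "spin": 0, "fingers": -1}, {"x": 0, "y": 0, "z": 0.12, "spin": 0, "fingers": -1}, {"x": 0, "y": 0, "z": 0.18, "spin": 0, "fingers": -1}, {"x": 0, "y": 0, "z": 0.215, "spin": 0, "fingers": -1}, {"x": 0, "y": 0, "z": 0.225, "spin": 0, "fingers": -1}, {"x": 0, "y": 0, "z": 0.23, "spin": 0, "fingers": -1}, {"x": 0, "y": 0, "z": 0.234, "spin": 0, "fingers": -1}, {"x": 0, "y": 0, "z": 0.238, "spin": 0, "fingers": -1}, {"x": 0, "y": 0, "z": 0.242, "spin": 0, "fingers": -1}, {"x": 0, "y": 0, "z": 0.245, "spin": 0, "fingers": -1}]' --newtons 5

```text
time_s: 13.02
tcp_pos: [0.4689, -0.1004, 0.0656]
eef_rot: [-180.0, 0.0, -95.3]
contact_force: [0.8, -1.0, 0.0]
gripper_width: 0.0005
gripper_force: 0.2
```

>>> drive_tool --rows '[{"x": 0, "y": 0, "z": 0.002, "spin": 0, "fingers": -1}, {"x": 0, "y": 0, "z": 0.004, "spin": 0, "fingers": -1}, {"x": 0, "y": 0, "z": 0.004, "spin": 0, "fingers": -1}]' --newtons 5

```text
time_s: 13.4
tcp_pos: [0.4691, -0.1005, 0.0619]
eef_rot: [-180.0, -0.0, -95.2]
contact_force: [-0.8, -0.0, 5.3]
gripper_width: 0.0004
gripper_force: 2.6
```

>>> drive_tool --rows '[{"x": 0, "y": 0, "z": 0.001, "spin": 0, "fingers": -1}, {"x": 0, "y": 0, "z": 0.001, "spin": 0, "fingers": -1}]' --newtons 5

```text
time_s: 13.65
tcp_pos: [0.4692, -0.1005, 0.0615]
eef_rot: [-179.9, -0.0, -95.2]
contact_force: [-3.6, 1.1, 12.8]
gripper_width: 0.0006
gripper_force: 6.1
```

>>> drive_tool --rows '[{"x": 0, "y": 0, "z": -0.03, "spin": 0, "fingers": -1}, {"x": 0, "y": 0, "z": -0.09, "spin": 0, "fingers": -1}, {"x": 0, "y": 0, "z": -0.15, "spin": 0, "fingers": -1}, {"x": 0, "y": 0, "z": -0.21, "spin": 0, "fingers": -1}, {"x": 0, "y": 0, "z": -0.25, "spin": 0, "fingers": -1}, {"x": 0, "y": 0, "z": -0.25, "spin": 0, "fingers": -1}, {"x": 0, "y": 0, "z": -0.25, "spin": 0, "fingers": -1}]' --newtons 5

```text
time_s: 14.52
tcp_pos: [0.4683, -0.1004, 0.3099]
eef_rot: [180.0, 0.0, -95.3]
contact_force: [-0.2, -0.2, -0.4]
gripper_width: 0.0004
gripper_force: 0.0
```

```bash
python3 - <<'E'
from h import *
S=cap("side","pics/side5.png"); s=sensors.get_state(); print(s["time_s"],s["tcp_pos"],s["contact_force"])
S4=cv2.imread("pics/side4.png");
print([(b[0],b[1],b[2]) for b in blobs(S,(50,120,40),(75,255,255),(270,120,350,260))+blobs(S,(0,130,70),(8,255,255),(255,120,340,215),2)+blobs(S,(0,0,0),(179,255,50),(200,115,262,230))])
b=[cv2.imread(f"pics/side{i}.png")[100:260,200:350] for i in(4,5)]
cv2.imwrite("pics/m5.png",cv2.resize(np.hstack(b),None,fx=2.6,fy=2.6,interpolation=cv2.INTER_CUBIC))
E
```

```text
14.575 [ 0.46807582 -0.10041823  0.30935013] [ 0.32232879  0.35995196 -0.64415117]
[(np.int32(57), array([305.8, 159.4]), array([301, 156,  11,   7], dtype=int32)), (np.int32(29), array([287.4, 141.9]), array([286, 138,   4,   8], dtype=int32)), (np.int32(87), array([273.7, 150. ]), array([268, 145,  12,  11], dtype=int32)), (np.int32(219), array([224.1, 182.9]), array([214, 162,  20,  45], dtype=int32))]
```

View pics/m5.png

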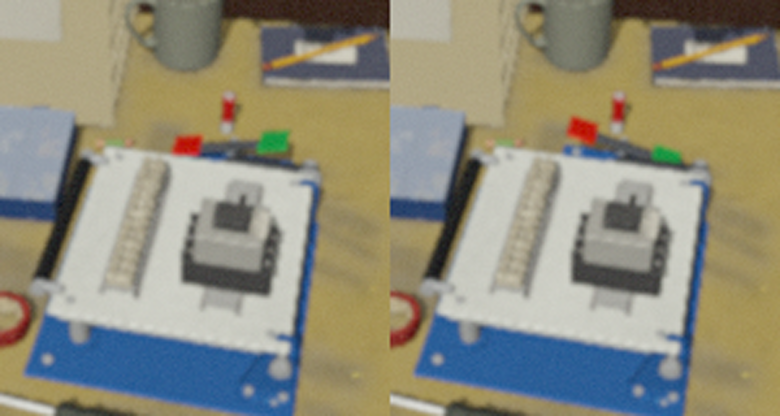

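After the press (right half) red is high again at (274,150) in full-image pixels and green low at (306,159). The board is still flat, the battery is standing, and the loose parts in view have not moved.

```bash
python3 -c "
from plant import r
print(r.close_job())"
```

```text
the job is handed in; nothing more can be done
None
```

The job is handed in at about 15 s: red pedal pressed and pawl out, board pushed flat on its stops, green pedal pressed and pawl back in; peak reading after each move was about 23 N, and the loose parts I could see stayed put.

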